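# Restock and start the food warmer

## Task

Slide the warmer's heat fader right down to off, then clear the used paper cups out of the well into the black tray, standing upright, and stand every soup tin from the counter upright in the well, one to a cell. With all that done and the heat still off, slide the heat fader up to its pointer clip; the timer fader must also finish at its own clip. Leave the amber bottle in its cell and do not disturb the squat jar among the tins.

Things in the scene. Friction and masses are not known exactly. Their poses are not given: they have to be found in the camera images.
- warmer: White food warmer, fixed in an episode, 250 x 290 mm. Origin on the table, mid-width (y), 35 mm from its footprint centre towards +x; x points from panel (robot side) to well, y along the fader tracks. Dark panel: x -155 to -95 mm, top 45 mm high. Well: floor 15 mm high, 2 (x) by 3 (y) cells 74 x 74 mm inside, 14 mm walls between, wall tops 41 mm above the table
- cell0 (a point): Centre of the floor of well cell 0 (row next to the panel, -y end); axes as the warmer; neighbouring cell centres are 88 mm apart
- cell1 (a point): Centre of the floor of well cell 1 (row next to the panel, middle); axes as the warmer; neighbouring cell centres are 88 mm apart
- cell2 (a point): Centre of the floor of well cell 2 (row next to the panel, +y end); axes as the warmer; neighbouring cell centres are 88 mm apart
- cell3 (a point): Centre of the floor of well cell 3 (far row, -y end); axes as the warmer; neighbouring cell centres are 88 mm apart
- cell4 (a point): Centre of the floor of well cell 4 (far row, middle); axes as the warmer; neighbouring cell centres are 88 mm apart
- cell5 (a point): Centre of the floor of well cell 5 (far row, +y end); axes as the warmer; neighbouring cell centres are 88 mm apart
- heat (a joint): Travel of the heat fader in m: 0 at the -y end of its track (off), 0.1 at the +y end. The longer track, on the +y half of the panel; about 1.5 N of friction
- heat_top (a point): Centre of the top face of the heat fader's black grip, which slides along the warmer's y. The grip is 28 mm (x) by 20 mm (y) by 40 mm high; its top is 99.5 mm above the table; the track housing below it is 40 mm wide, top 59 mm above the table
- heat_mark (a point): Top centre of the small steel pointer clip (12 x 12 x 8 mm, fixed in an episode) on the panel's robot-side edge beside the heat track; y axis along the track. The fader is set when its grip's centre is level with the clip along the track (31 mm away across it)
- timer (a joint): Travel of the timer fader in m: 0 at the -y end of its track (no time), 0.06 at the +y end. The shorter track, on the -y half of the panel; about 1.5 N of friction
- timer_top (a point): Centre of the top face of the timer fader's black grip, which slides along the warmer's y. The grip is 28 mm (x) by 20 mm (y) by 40 mm high; its top is 99.5 mm above the table; the track housing below it is 40 mm wide, top 59 mm above the table
- timer_mark (a point): Top centre of the small steel pointer clip (12 x 12 x 8 mm, fixed in an episode) on the panel's robot-side edge beside the timer track; y axis along the track. The fader is set when its grip's centre is level with the clip along the track (31 mm away across it)
- tin0: Squat soup tin with a brown label and ring-pull, standing on the counter; 58 mm diameter, 50 mm tall, straight-sided, about 0.2 kg. Origin: centre of its underside, z up. May be absent
- tin1: Squat soup tin with a brown label and ring-pull, standing on the counter; 58 mm diameter, 50 mm tall, straight-sided, about 0.2 kg. Origin: centre of its underside, z up. May be absent
- tin2: Squat soup tin with a brown label and ring-pull, standing on the counter; 58 mm diameter, 50 mm tall, straight-sided, about 0.2 kg. Origin: centre of its underside, z up. May be absent
- tin3: Squat soup tin with a brown label and ring-pull, standing on the counter; 58 mm diameter, 50 mm tall, straight-sided, about 0.2 kg. Origin: centre of its underside, z up. May be absent
- cup0: Used takeaway paper cup with flat black lid, standing in a well cell; 95 mm tall, side tapers from 50 mm diameter at the foot to 62 mm at 88 mm height, lid 65 mm diameter, 40 g. Origin: centre of its underside, z up. May be absent
- cup1: Used takeaway paper cup with flat black lid, standing in a well cell; 95 mm tall, side tapers from 50 mm diameter at the foot to 62 mm at 88 mm height, lid 65 mm diameter, 40 g. Origin: centre of its underside, z up. May be absent
- tonic: Small amber glass bottle standing in a well cell, to be left there; 44 mm diameter, 95 mm tall. Origin: centre of its underside
- tray_in (a point): Centre of the inner floor (5 mm above the counter) of the black open tray for used cups, fixed in an episode; tray 200 (x) x 150 (y) x 45 mm high, walls 5 mm thick; axes as the tray
- creamer: Squat glass jar with a black cap among the tins, not to be moved; 68 mm diameter, 85 mm tall. Origin: centre of its underside

How it is judged (in metres and radians):
On the way, in this order (a step that is already met when the one before it is completed fails the run):
1. the heat fader is slid to its off end (joint value under 4 mm), while the used cups still stand in their cells and the tins on the counter (value of joint heat below 0.004 m and distance of each of cup0, cup1 from where it was at the start of the episode below 0.03 m and height (world z) of each of tin0, tin1, tin2, tin3 below 0.012 m), for 0.2 s.
2. with the heat fader still off (under 4 mm), every used cup stands upright in the tray and every soup tin stands upright on the floor of a well cell (value of joint heat below 0.004 m and (horizontal distance between tin0 and cell0 below 0.014 m or horizontal distance between tin0 and cell1 below 0.014 m or horizontal distance between tin0 and cell2 below 0.014 m or horizontal distance between tin0 and cell3 below 0.014 m or horizontal distance between tin0 and cell4 below 0.014 m or horizontal distance between tin0 and cell5 below 0.014 m) and z of tin0 in the frame of cell0 between -0.005 and 0.005 m and angle between each of tin0, tin1, tin2, tin3, cup0, cup1's own z axis and vertical below 0.12 rad and linear speed of each of tin0, tin1, tin2, tin3, cup0, cup1 below 0.03 m/s and (horizontal distance between tin1 and cell0 below 0.014 m or horizontal distance between tin1 and cell1 below 0.014 m or horizontal distance between tin1 and cell2 below 0.014 m or horizontal distance between tin1 and cell3 below 0.014 m or horizontal distance between tin1 and cell4 below 0.014 m or horizontal distance between tin1 and cell5 below 0.014 m) and z of tin1 in the frame of cell0 between -0.005 and 0.005 m and (horizontal distance between tin2 and cell0 below 0.014 m or horizontal distance between tin2 and cell1 below 0.014 m or horizontal distance between tin2 and cell2 below 0.014 m or horizontal distance between tin2 and cell3 below 0.014 m or horizontal distance between tin2 and cell4 below 0.014 m or horizontal distance between tin2 and cell5 below 0.014 m) and z of tin2 in the frame of cell0 between -0.005 and 0.005 m and (horizontal distance between tin3 and cell0 below 0.014 m or horizontal distance between tin3 and cell1 below 0.014 m or horizontal distance between tin3 and cell2 below 0.014 m or horizontal distance between tin3 and cell3 below 0.014 m or horizontal distance between tin3 and cell4 below 0.014 m or horizontal distance between tin3 and cell5 below 0.014 m) and z of tin3 in the frame of cell0 between -0.005 and 0.005 m and x of cup0 in the frame of tray_in between -0.085 and 0.085 m and y of cup0 in the frame of tray_in between -0.06 and 0.06 m and z of cup0 in the frame of tray_in between -0.005 and 0.006 m and x of cup1 in the frame of tray_in between -0.085 and 0.085 m and y of cup1 in the frame of tray_in between -0.06 and 0.06 m and z of cup1 in the frame of tray_in between -0.005 and 0.006 m), for 0.2 s.
3. the heat fader is slid up to within 4 mm of its clip along the track (y of heat_top in the frame of heat_mark between -0.004 and 0.004 m), for 0.2 s.
At the end, for the whole second after the job is handed in: Every tin upright on a well cell's floor, one per cell; every used cup upright, at rest on the tray floor (tilts under 0.12 rad); both fader grips within 4 mm of their own clips along the track; amber bottle upright in its cell (moved under 35 mm); all released (all of step 3 and (horizontal distance between tin0 and cell0 below 0.014 m or horizontal distance between tin0 and cell1 below 0.014 m or horizontal distance between tin0 and cell2 below 0.014 m or horizontal distance between tin0 and cell3 below 0.014 m or horizontal distance between tin0 and cell4 below 0.014 m or horizontal distance between tin0 and cell5 below 0.014 m) and z of tin0 in the frame of cell0 between -0.005 and 0.005 m and angle between each of tin0, tin1, tin2, tin3, cup0, cup1, tonic's own z axis and vertical below 0.12 rad and (horizontal distance between tin1 and cell0 below 0.014 m or horizontal distance between tin1 and cell1 below 0.014 m or horizontal distance between tin1 and cell2 below 0.014 m or horizontal distance between tin1 and cell3 below 0.014 m or horizontal distance between tin1 and cell4 below 0.014 m or horizontal distance between tin1 and cell5 below 0.014 m) and z of tin1 in the frame of cell0 between -0.005 and 0.005 m and (horizontal distance between tin2 and cell0 below 0.014 m or horizontal distance between tin2 and cell1 below 0.014 m or horizontal distance between tin2 and cell2 below 0.014 m or horizontal distance between tin2 and cell3 below 0.014 m or horizontal distance between tin2 and cell4 below 0.014 m or horizontal distance between tin2 and cell5 below 0.014 m) and z of tin2 in the frame of cell0 between -0.005 and 0.005 m and (horizontal distance between tin3 and cell0 below 0.014 m or horizontal distance between tin3 and cell1 below 0.014 m or horizontal distance between tin3 and cell2 below 0.014 m or horizontal distance between tin3 and cell3 below 0.014 m or horizontal distance between tin3 and cell4 below 0.014 m or horizontal distance between tin3 and cell5 below 0.014 m) and z of tin3 in the frame of cell0 between -0.005 and 0.005 m and x of cup0 in the frame of tray_in between -0.085 and 0.085 m and y of cup0 in the frame of tray_in between -0.06 and 0.06 m and z of cup0 in the frame of tray_in between -0.005 and 0.006 m and linear speed of each of cup0, cup1 below 0.03 m/s and x of cup1 in the frame of tray_in between -0.085 and 0.085 m and y of cup1 in the frame of tray_in between -0.06 and 0.06 m and z of cup1 in the frame of tray_in between -0.005 and 0.006 m and y of timer_top in the frame of timer_mark between -0.004 and 0.004 m and velocity of joint each of heat, timer below 0.005 m/s and distance of tonic from where it was at the start of the episode below 0.035 m); the robot touches nothing.
It fails at once if the squat jar is moved more than 50 mm or tipped over (distance of creamer from where it was at the start of the episode above 0.05 m or angle between creamer's own z axis and vertical above 0.5 rad).
It fails at once if the amber bottle is lifted more than 30 mm from the well floor or tipped over (z of tonic in the frame of cell0 above 0.03 m or angle between tonic's own z axis and vertical above 0.6 rad).
Of tin0, tin1, tin2, tin3 only 3 to 4 are there at a start; the rules pass over those that are not, and their reading is None.
Of cup0, cup1 only 1 to 2 are there at a start; the rules pass over those that are not, and their reading is None.
At some moment in a run one of tin0, tin1, tin2, tin3 may be knocked a few centimetres aside while the robot is not near it.
It also fails if it takes over 200 s, if anything falls off the work surface, if the arm or the gripper's body presses on something with over 40 N, if the wrist force passes 120 N, or if a joint passes its speed limit or range.

## Robot

A 6-joint arm with a two-finger parallel gripper is mounted at the origin on the work surface. World frame = base frame: x ahead of the robot, y to its left, z up, the work surface at z = 0. Lengths are in mm, angles in rad, forces in N, time in s.
With the tool pointing down it reaches from about 400 to 825 mm from the base axis. Payload 7 kg.
Tool frame: the origin (TCP) lies at the very end of the fingers, on their centre line; the grasp point (between the pads) lies 19 mm behind it; z points along the fingers, y is the direction in which the jaws open and shut (so a half turn about z gives the same grasp; the last joint's range is limited). The gripper opens to 88 mm and grips with 3 to 60 N. Pads are 19 mm wide; open, the fingers measure 130 mm over their backs; the gripper's body (78 mm by 193 mm) begins 47 mm behind the grasp point.
Start: joints at [1.436, 0.359, 0.012, 0, -1.224, -0.288], TCP at [276.969, 615.535, 226.561] pointing down, gripper open.
Joint ranges: [-3.07, 3.07], [-1.43, 2.12], [-1.02, 1.25], [-3.03, 1.67], [-3.05, -0], [-3.03, 3.03]. Speed limits (rad/s): [2.39, 2.39, 3.01, 3.14, 3.14, 3.14].

## Interface

Orientations are given as a unit quaternion [x, y, z, w].
In Python, from plant import bot gives the robot as it stands. Calls block until the motion is done:
- bot.move_ptp(position, orientation): joint-space move of the TCP to a pose.
- bot.line_to(position, velocity=150, ori=None): straight line of the TCP; ori=None keeps the orientation; velocity is the mean speed in mm/s.
- bot.move_joints(angles): joint-space move.
- bot.move_gripper(opening, force=None): finger opening in mm; force is the grip in N (None keeps the last); returns when the fingers have stopped.
- bot.pause(seconds).
- bot.solve_ik(position, orientation): joint angles nearest the present ones, or None.
- bot.read_state(): the state.
- bot.camera(name): name is "scene" or "top" or "wrist"; returns the picture (400x640x3 uint8, red, green, blue); there is no depth.
- bot.get_calibration(name): a dict with "fx", "fy", "cx", "cy" (pixels), "distortion" ([k1, k2, p1, p2, k3] as OpenCV has them; the pictures are not rectified), "view" (4x4, takes a point from world to camera coordinates); the wrist camera has in their place "T_tool_cam" (4x4, takes a point from camera to tool coordinates, whose origin is the TCP and whose axes are the flange's). Camera axes: x right, y up, looking along -z (the intrinsics and any distortion apply to the point x, -y, -z); pixel columns grow to the right and rows downward; lengths in mm; the calibration is good to about 2 mm. A picture is of the moment at which its call begins: read the wrist's pose just before it. get_calibration takes no time and is no camera call.
A pose or a line that the arm cannot do raises bot.Unreachable and nothing moves.
- bot.close_job(): hands the job in, once; it reports no verdict.
The state is a dict: "t": time; "joint_pos": joint angles; "qvel": joint speeds; "tau": joint torques, N m; "tcp_pos": TCP position; "eef_rot": TCP orientation; "contact_force": force on the tool from outside, world axes, zero at the start; "moment": the same for the moment, N m; "width": finger opening in mm.
Only numpy, scipy, OpenCV 4.12 (cv2) and the standard library are available. Lean on these libraries where they do the work, as an engineer would, in place of code of your own. Each camera call takes 0.05 s, during which the arm holds its last target.

## Working session

There is one attempt and no reset: what is moved stays moved. The work goes in short steps, each a Python script; the robot and the scene stay as the last script left them, time stands still between calls to the robot, and variables do not carry over. Pictures are saved under pics/ and viewed, and the job is handed in when it is done.

```bash
ls; mkdir -p pics; python3 - <<'E'
from plant import bot
import cv2
for n in ("scene","top","wrist"):
    im=bot.camera(n); cv2.imwrite(f"pics/a_{n}.png",im[:,:,::-1])
    c=bot.get_calibration(n); print(n,c)
s=bot.read_state(); print(s)
E
```

```text
pics
scene {'fx': 397.95463473451525, 'fy': 397.95463473451525, 'cx': 328.13953478501986, 'cy': 195.78214656392217, 'distortion': array([-0.03670677,  0.        ,  0.        ,  0.        ,  0.        ]), 'view': array([[-5.95640228e-01,  8.03150450e-01,  1.27308252e-02,
         3.22122496e+02],
       [-5.52259157e-01, -4.20977848e-01,  7.19574510e-01,
         2.21792297e+02],
       [ 5.83285986e-01,  4.21576810e-01,  6.94298532e-01,
        -1.48461188e+03],
       [ 0.00000000e+00,  0.00000000e+00,  0.00000000e+00,
         1.00000000e+00]])}
top {'fx': 411.9851309753409, 'fy': 411.9851309753409, 'cx': 322.7133037134162, 'cy': 197.53231672546704, 'distortion': array([-0.0028601,  0.       ,  0.       ,  0.       ,  0.       ]), 'view': array([[-2.72905843e-02, -9.99372077e-01,  2.25981522e-02,
        -3.48126562e+01],
       [ 9.96783204e-01, -2.55018102e-02,  7.59796205e-02,
        -5.30428076e+02],
       [-7.53556173e-02,  2.45989868e-02,  9.96853259e-01,
        -1.05746063e+03],
       [ 0.00000000e+00,  0.00000000e+00,  0.00000000e+00,
         1.00000000e+00]])}
wrist {
[... 541 characters left out ...]
0]])}
{'t': 0.15, 'joint_pos': array([ 1.43607853e+00,  3.59233062e-01,  1.12907828e-02, -2.48667998e-04,
       -1.22410540e+00, -2.88130593e-01]), 'qvel': array([-7.10072287e-04, -4.04762891e-03,  3.84959160e-03,  2.06943797e-03,
        8.61951325e-05,  1.17207924e-03]), 'tau': array([-4.44182779e-04, -5.83277428e+01,  2.93293476e+01,  7.00119406e+00,
        8.81951448e-03, -1.07423693e-04]), 'tcp_pos': array([276.85021511, 615.21673333, 225.84140513]), 'eef_rot': array([ 9.77723956e-01, -2.09893929e-01, -6.86198741e-05,  6.32795146e-04]), 'contact_force': array([ 0.46276082,  0.64615238, -0.34873489]), 'moment': array([ 0.06062726, -0.02899627,  0.04498884]), 'width': 87.68425853047584}
```

View pics/a_top.png

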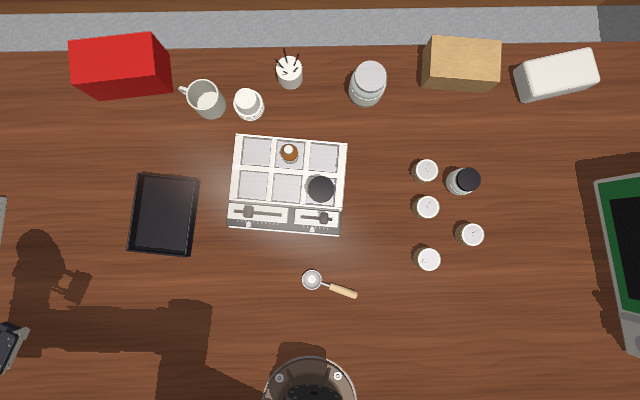

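View pics/a_scene.png

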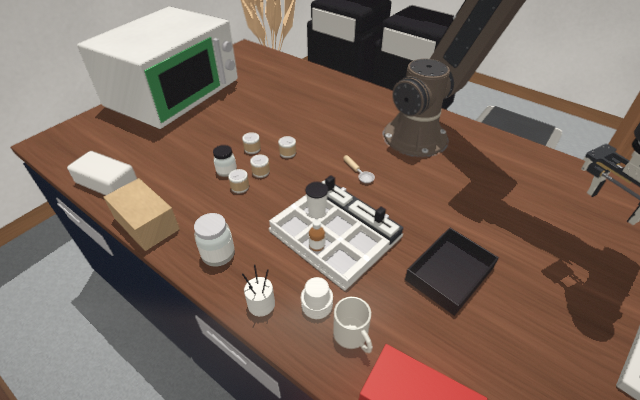

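View pics/a_wrist.png

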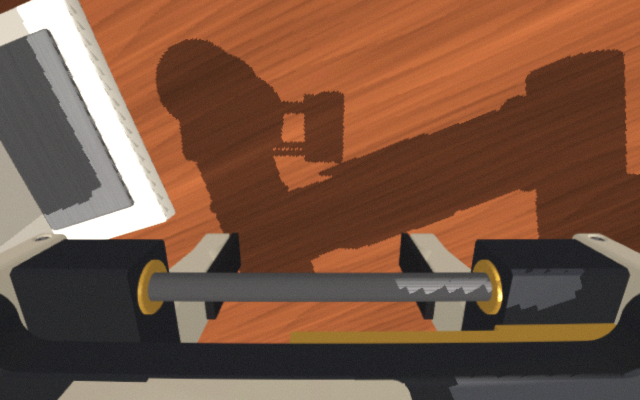

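The top view shows the warmer at about (288,185), with the amber bottle in the far middle cell (289,153) and one cup with a black lid in the near right cell (320,189). There are four tins at (427,170), (428,207), (470,234) and (428,259). The jar is at (463,181) and the tray at (163,214). Next I'll zoom in.

```bash
cat > h.py <<'E'
import numpy as np, cv2
from scipy.spatial.transform import Rotation as R
from plant import bot
def K(c): return np.array([[c['fx'],0,c['cx']],[0,c['fy'],c['cy']],[0,0,1.]])
def ray(name,uv,T=None,c=None):
    c=c or bot.get_calibration(name)
    p=cv2.undistortPoints(np.array(uv,float).reshape(-1,1,2),K(c),np.array(c['distortion'])).reshape(-1,2)
    d=np.c_[p[:,0],-p[:,1],-np.ones(len(p))]
    M=np.linalg.inv(c['view']) if T is None else T
    return M[:3,3], d@M[:3,:3].T
def toplane(name,uv,z,T=None):
    o,d=ray(name,uv,T); t=(z-o[2])/d[:,2]; return o+t[:,None]*d
def wristT(s):
    T=np.eye(4);T[:3,:3]=R.from_quat(s['eef_rot']).as_matrix();T[:3,3]=s['tcp_pos']
    return T@bot.get_calibration('wrist')['T_tool_cam']
def project(name,P,T=None):
    c=bot.get_calibration(name); V=c['view'] if T is None else np.linalg.inv(T)
    P=np.atleast_2d(P); q=P@V[:3,:3].T+V[:3,3]; q=q*[1,-1,-1]
    return cv2.projectPoints(q,np.zeros(3),np.zeros(3),K(c),np.array(c['distortion']))[0].reshape(-1,2)
def zoom(im,x0,y0,x1,y1,k,fn):
    cv2.imwrite(fn,cv2.resize(im[y0:y1,x0:x1,::-1],None,fx=k,fy=k,interpolation=cv2.INTER_CUBIC))
E
python3 - <<'E'
import cv2,sys
im=cv2.imread('pics/a_top.png')
a=im[120:245,220:355]; cv2.imwrite('pics/z1.png',cv2.resize(a,None,fx=4.6,fy=4.6,interpolation=cv2.INTER_CUBIC))
a=im[150:280,400:490]; cv2.imwrite('pics/z2.png',cv2.resize(a,None,fx=4.5,fy=4.5,interpolation=cv2.INTER_CUBIC))
E
```

```text
(no output)
```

View pics/z1.png

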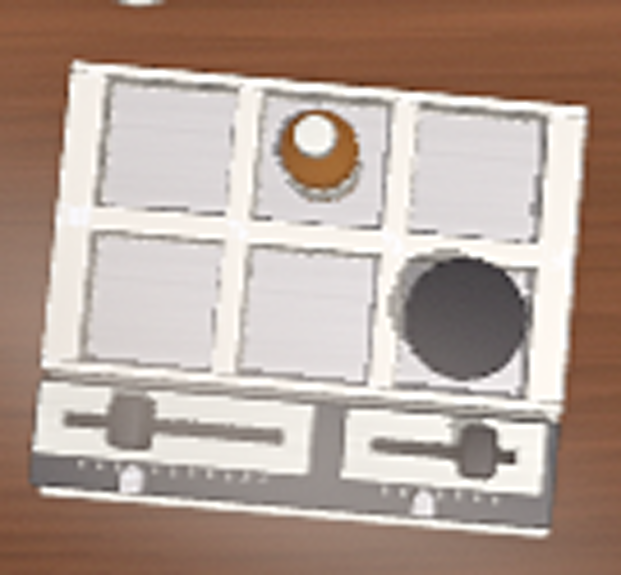

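View pics/z2.png

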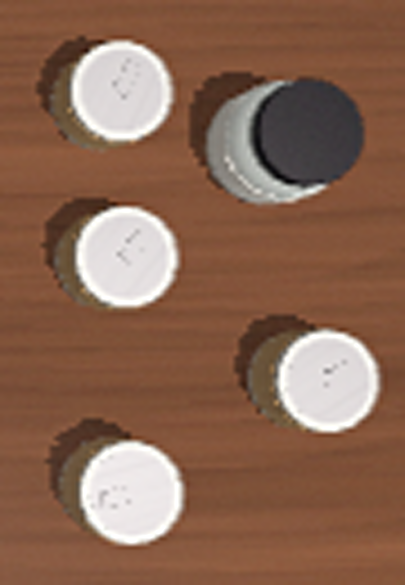

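```bash
python3 - <<'E'
from h import *
def z1(p): return (np.array(p)+.5)/4.6-.5+[220,120]
def z2(p): return (np.array(p)+.5)/4.5-.5+[400,150]
print("well corners z41",toplane('top',z1([(105,77),(240,87),(97,205),(545,110),(392,385),(84,358)]),41).round(1))
print("grips z99.5",toplane('top',z1([(131,422),(478,451)]),99.5).round(1))
print("clips z53?",toplane('top',z1([(132,478),(424,503)]),53).round(1))
print("tins",toplane('top',z2([(122,91),(127,257),(328,381),(132,492)]),50).round(1))
print("jar",toplane('top',z2([(309,131)]),85).round(1))
print("cup",toplane('top',z1([(466,317)]),110).round(1))
print("tonic",toplane('top',z1([(314,135)]),110).round(1))
print("tray rim",toplane('top',[(137,172),(199,178),(127,250),(190,256)],45).round(1))
E
```

```text
well corners z41 [[691.7 154.9  41. ]
 [684.3  79.3  41. ]
 [619.2 160.2  41. ]
 [667.3 -92.1  41. ]
 [514.1  -2.1  41. ]
 [533.6 168.5  41. ]]
grips z99.5 [[494.6 133.8  99.5]
 [474.6 -47.5  99.5]]
clips z53? [[466.1 140.9  53. ]
 [448.1 -18.3  53. ]]
tins [[ 591.7 -317.7   50. ]
 [ 496.7 -316.1   50. ]
 [ 423.4 -427.4   50. ]
 [ 364.3 -312.8   50. ]]
jar [[ 562.1 -410.8   85. ]]
cup [[544.4 -42.9 110. ]]
tonic [[642.4  34.4 110. ]]
tray rim [[604.7 422.6  45. ]
 [585.5 265.8  45. ]
 [408.1 446.1  45. ]
 [388.7 289.2  45. ]]
```

```bash
python3 - <<'E'
from h import *
import json
for n,p in (("w",(600,30,260)),("t",(490,-365,260))):
    bot.move_ptp(p,[1,0,0,0]); bot.pause(.3)
    s=bot.read_state(); im=bot.camera('wrist'); cv2.imwrite(f'pics/b_{n}.png',im[:,:,::-1])
    np.save(f'T_{n}.npy',wristT(s)); print(s['t'],s['tcp_pos'],s['eef_rot'],s['joint_pos'])
E
```

```text
2.8333 [599.98540117  30.37151495 259.91528185] [ 9.99999960e-01  2.75628193e-04 -6.58969722e-05  1.87317871e-05] [ 3.75522815e-01  2.17971051e-01 -1.07426538e-01 -1.41900903e-05
 -1.24553509e+00  1.19582930e+00]
4.7 [ 490.44264998 -364.41745026  260.0193789 ] [ 9.99999860e-01  5.29051668e-04  2.33713388e-05 -1.46602438e-06] [-3.19737498e-01  2.34934919e-01 -8.50127047e-02 -1.84342219e-05
 -1.25080526e+00  1.89159773e+00]
```

View pics/b_w.png

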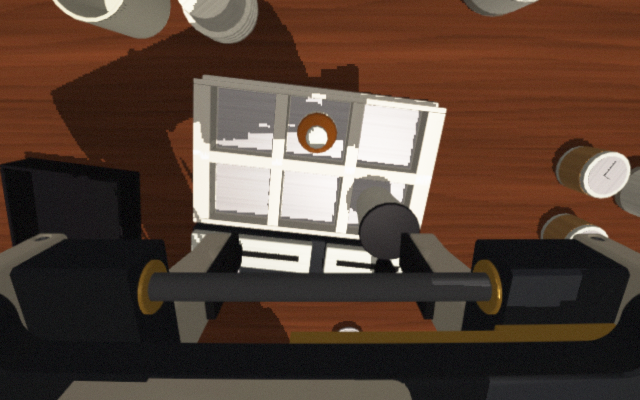

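View pics/b_t.png

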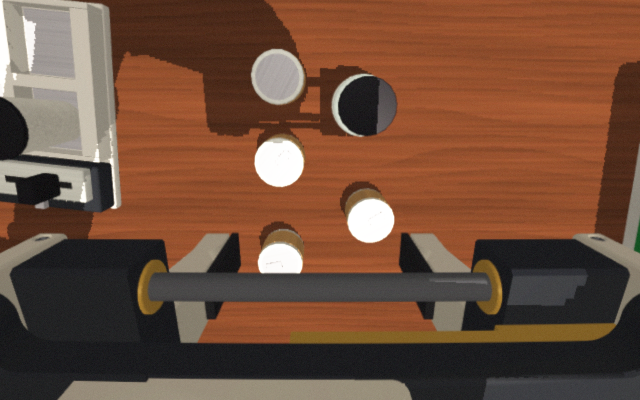

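```bash
python3 - <<'E'
from h import *
bot.move_ptp((440,40,230),[1,0,0,0]); bot.pause(.3)
s=bot.read_state(); im=bot.camera('wrist'); cv2.imwrite('pics/b_p.png',im[:,:,::-1]); np.save('T_p.npy',wristT(s)); print(s['t'],s['tcp_pos'])
zoom(im,120,60,500,240,2.1,'pics/b_pz.png')
im=cv2.imread('pics/b_w.png')[:,:,::-1]; zoom(im,185,70,455,240,2.9,'pics/b_wz.png')
E
```

```text
6.5667 [440.18270519  39.5752912  229.91410891]
```

View pics/b_pz.png

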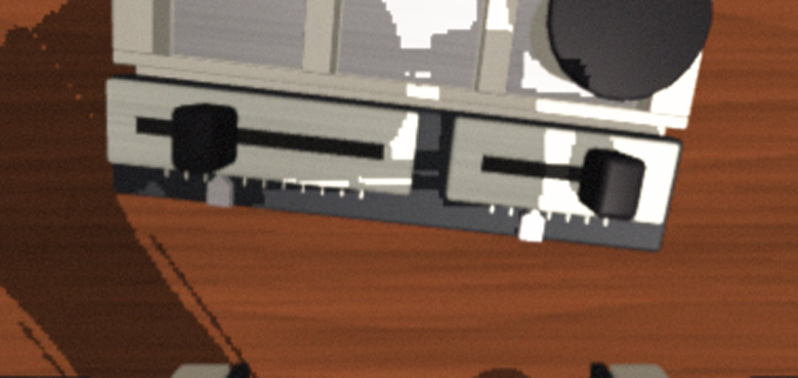

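View pics/b_wz.png

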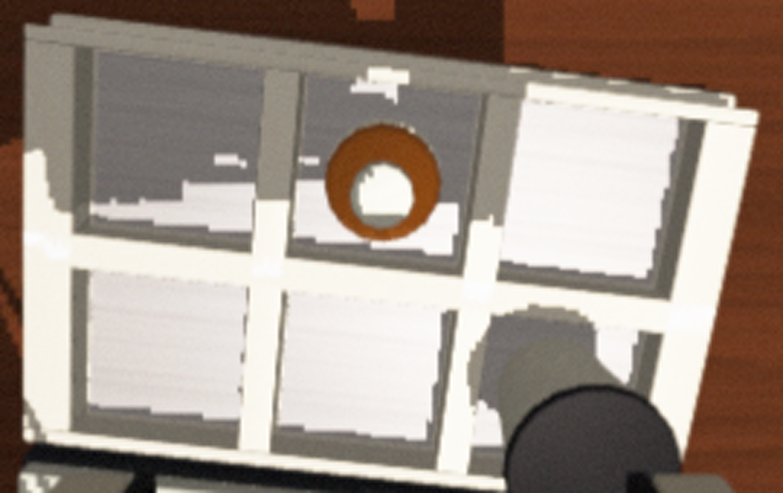

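```bash
python3 - <<'E'
from h import *
w=np.array([((75,45),81,125),((75,232),7,125),((254,250),7,51),((265,68),81,51),((72,265),-7,125),((250,288),-7,51),((240,448),-81,51),
((297,72),81,37),((290,256),7,37),((462,275),7,-37),((483,92),81,-37),((498,262),7,-51),((672,298),7,-125),((705,122),81,-125),((283,290),-7,37),((457,310),-7,-37),((438,470),-81,-37),((272,455),-81,37)],dtype=object)
uv=np.array([(np.array(a)+.5)/2.9-.5+[185,70] for a in w[:,0]]); M=w[:,1:].astype(float)
P=toplane('wrist',uv,41,np.load('T_w.npy'))[:,:2]
def fit(M,P):
    A=cv2.estimateAffinePartial2D(M,P)[0]; sc=np.hypot(A[0,0],A[1,0]); yaw=np.arctan2(A[1,0],A[0,0]); 
    c=np.cos(yaw);s=np.sin(yaw);Rm=np.array([[c,-s],[s,c]]); t=(P-M@Rm.T).mean(0); r=np.linalg.norm(P-M@Rm.T-t,axis=1); return sc,yaw,t,r.round(1)
print(fit(M,P))
z1=lambda p:(np.array(p)+.5)/4.6-.5+[220,120]
P2=toplane('top',z1([(105,77),(240,87),(97,205),(545,110),(392,385),(84,358)]),41)[:,:2]
print(fit(np.array([(81,125),(81,51),(7,125),(81,-125),(-81,-37),(-81,125.)]),P2))
im=cv2.imread('pics/b_p.png')[60:240,120:500]
g=np.clip(im.astype(float)*4,0,255).astype(np.uint8)
a=cv2.resize(g[40:70,75:125],None,fx=8,fy=8,interpolation=cv2.INTER_CUBIC);b=cv2.resize(g[60:110,265:315],None,fx=8,fy=8,interpolation=cv2.INTER_CUBIC)
cv2.imwrite('pics/g1.png',np.hstack([cv2.resize(g[40:90,75:125],None,fx=8,fy=8,interpolation=cv2.INTER_CUBIC),b]))
im=cv2.imread('pics/a_top.png');g=np.clip(im.astype(float)*2.2,0,255).astype(np.uint8)[195:245,220:345]
cv2.imwrite('pics/g2.png',cv2.resize(g,None,fx=6.4,fy=6.4,interpolation=cv2.INTER_CUBIC))
E
```

```text
Traceback (most recent call last):
cv2.error: OpenCV(4.12.0) /io/opencv/modules/calib3d/src/ptsetreg.cpp:1108: error: (-215:Assertion failed) count >= 0 && to.checkVector(2) == count in function 'estimateAffinePartial2D'
```

```bash
python3 - <<'E'
from h import *
w=[((75,45),81,125),((75,232),7,125),((254,250),7,51),((265,68),81,51),((72,265),-7,125),((250,288),-7,51),((240,448),-81,51),
((297,72),81,37),((290,256),7,37),((462,275),7,-37),((483,92),81,-37),((498,262),7,-51),((672,298),7,-125),((705,122),81,-125),((283,290),-7,37),((457,310),-7,-37),((438,470),-81,-37),((272,455),-81,37)]
uv=np.array([(np.array(a[0])+.5)/2.9-.5+[185,70] for a in w]); M=np.array([a[1:] for a in w],float)
P=toplane('wrist',uv,41,np.load('T_w.npy'))[:,:2]
def fit(M,P):
    M=np.ascontiguousarray(M);P=np.ascontiguousarray(P)
    A=cv2.estimateAffinePartial2D(M,P,ransacReprojThreshold=6)[0]; sc=np.hypot(A[0,0],A[1,0]); yaw=np.arctan2(A[1,0],A[0,0]); 
    c=np.cos(yaw);s=np.sin(yaw);Rm=np.array([[c,-s],[s,c]]); t=(P-M@Rm.T).mean(0); r=np.linalg.norm(P-M@Rm.T-t,axis=1); return sc,yaw,t,r.round(1)
print(fit(M,P))
z1=lambda p:(np.array(p)+.5)/4.6-.5+[220,120]
P2=toplane('top',z1([(105,77),(240,87),(97,205),(545,110),(392,385),(84,358)]),41)[:,:2]
print(fit(np.array([(81,125),(81,51),(7,125),(81,-125),(-81,-37),(-81,125.)]),P2))
im=cv2.imread('pics/b_p.png')[60:240,120:500]
g=np.clip(im.astype(float)*4,0,255).astype(np.uint8)
f=lambda a:cv2.resize(a,None,fx=8,fy=8,interpolation=cv2.INTER_CUBIC)
cv2.imwrite('pics/g1.png',np.hstack([f(g[40:90,75:125]),f(g[60:110,265:315])]))
im=cv2.imread('pics/a_top.png');g=np.clip(im.astype(float)*2.2,0,255).astype(np.uint8)[195:245,220:345]
cv2.imwrite('pics/g2.png',cv2.resize(g,None,fx=6.4,fy=6.4,interpolation=cv2.INTER_CUBIC))
E
```

```text
(np.float64(0.9945905863156419), np.float64(-0.10992187381562134), array([599.99356667,  38.27229937]), array([0.4, 1.2, 1.3, 1.1, 0.5, 1.2, 0.9, 1.7, 1.8, 0.7, 2.2, 7. , 0.1,
       2.3, 0.5, 1.3, 0.4, 1.3]))
(np.float64(0.9853266719317182), np.float64(-0.09881841006182034), array([599.41250716,  35.78383851]), array([2.8, 1.1, 0.9, 4.6, 9.1, 2.5]))
```

View pics/g1.png

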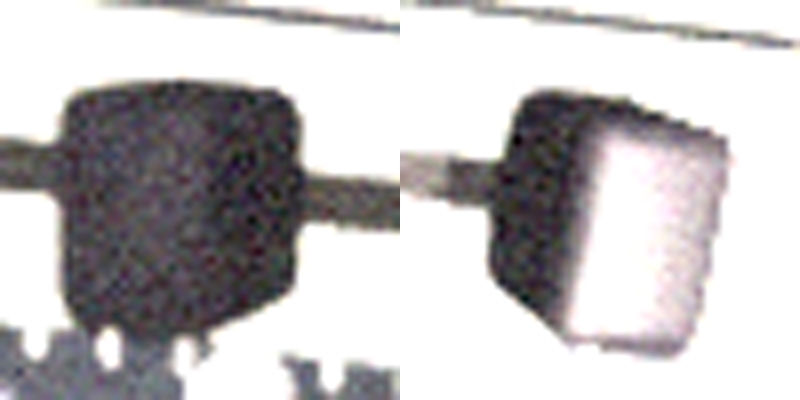

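View pics/g2.png

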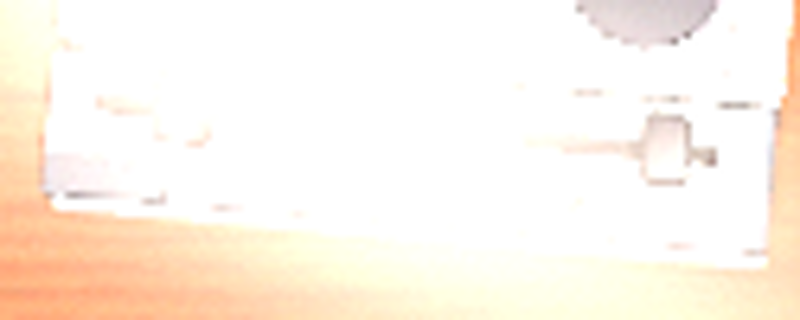

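```bash
python3 - <<'E'
from h import *
yaw=-.108;c,s=np.cos(yaw),np.sin(yaw);Rm=np.array([[c,-s],[s,c]]);t=np.array([600,37.9])
T=np.load('T_p.npy')
loc=lambda P:((P[:,:2]-t)@Rm).round(1)
pz=lambda p:(np.array(p)+.5)/2.1-.5+[120,60]
z1=lambda p:(np.array(p)+.5)/4.6-.5+[220,120]
print('heat +y edge, timer centre',loc(toplane('wrist',[(202.9,126),(415.7,150.1)],99.5,T)))
print('clips z53',loc(toplane('wrist',pz([(219,188),(532,227)]),53,T)), loc(toplane('top',z1([(132,478),(424,503)]),53)))
print('clips z49',loc(toplane('wrist',pz([(219,188),(532,227)]),49,T)))
print('grips top',loc(toplane('top',z1([(131,422),(478,451)]),99.5)))
print('panel corners z45',loc(toplane('wrist',pz([(115,190),(660,250)]),45,T)))
print('track ends z59', loc(toplane('wrist',pz([(136,125),(384,152),(483,163)]),59,T)))
E
```

```text
heat +y edge, timer centre [[-114.5   94.4]
 [-115.7  -98.5]]
clips z53 [[-142.1   88.2]
 [-145.2  -71.4]] [[-144.2   88. ]
 [-144.9  -72.2]]
clips z49 [[-142.8   89.3]
 [-146.   -72.2]]
grips top [[-115.1   84. ]
 [-115.5  -98.4]]
panel corners z45 [[-150.2  144.2]
 [-151.8 -142.5]]
track ends z59 [[-114.5  127.2]
 [-114.9    7. ]
 [-115.1  -41.5]]
```

```bash
cat >> h.py <<'E'
yaw=-.108;_c,_s=np.cos(yaw),np.sin(yaw);Rm=np.array([[_c,-_s],[_s,_c]]);t0=np.array([600,37.9])
def W(x,y,z): return [*(Rm@[x,y]+t0),z]
def loc(p): return (np.asarray(p)[:2]-t0)@Rm
def Q(a=0): return (R.from_euler('z',a)*R.from_euler('x',np.pi)).as_quat()
def st(): 
    s=bot.read_state(); print('t%.1f'%s['t'],'tcp',s['tcp_pos'].round(1),'loc',loc(s['tcp_pos']).round(1),'F',s['contact_force'].round(1),'w%.1f'%s['width']); return s
E
python3 - <<'E'
from h import *
q=Q(yaw)
bot.move_gripper(50,20)
bot.move_ptp(W(-115,84.2,140),q); bot.line_to(W(-115,84.2,70),100); st()
bot.move_gripper(0,25); st()
bot.line_to(W(-115,22,70),60); st()
for y in (19,17,15,13,11):
    bot.line_to(W(-115,y,70),20); s=st()
    if abs(s['contact_force']@[*Rm[:,1],0])>8: break
s=bot.read_state(); im=bot.camera('wrist'); cv2.imwrite('pics/c1.png',im[:,:,::-1])
E
```

```text
t8.9 tcp [495.2 134.2  70.7] loc [-114.5   84.4] F [-0.5  0.6 -0.3] w49.6
t9.5 tcp [494.9 134.2  70.2] loc [-114.9   84.4] F [-0.5  1.7  2.2] w20.0
t10.7 tcp [487.8  71.2  70.2] loc [-115.2   21. ] F [-1.6 -0.8  6.5] w19.9
t11.0 tcp [487.5  68.4  70.2] loc [-115.2   18.2] F [-2.2  0.2  5.2] w19.7
t11.2 tcp [487.3  66.8  70.2] loc [-115.2   16.6] F [-3.6  3.3  6.5] w19.8
t11.5 tcp [487.4  66.6  70.2] loc [-115.1   16.4] F [-5.5 13.2  4.5] w19.9
```

```bash
python3 - <<'E'
from h import *
bot.line_to(W(-115,16.5,70),20); bot.move_gripper(40); bot.line_to(W(-115,16.5,135),150); st()
bot.line_to(W(-115,-98.4,135),200); bot.line_to(W(-115,-98.4,70),120); st(); bot.move_gripper(0,25); st()
bot.line_to(W(-115,-71.6,70),50); s=st(); bot.move_gripper(40); bot.line_to(W(-115,-71.6,150),150)
bot.move_ptp((440,40,230),[1,0,0,0]); bot.pause(.3)
s=st(); im=bot.camera('wrist'); cv2.imwrite('pics/d_p.png',im[:,:,::-1]); np.save('T_d.npy',wristT(s))
zoom(im,120,60,500,240,2.1,'pics/d_pz.png')
E
```

```text
t13.0 tcp [487.   66.7 134.5] loc [-115.4   16.4] F [-0.2 -0.1 -0.7] w39.6
t14.4 tcp [475.5 -47.1  70.3] loc [-114.6  -97.9] F [ 0.6 -0.2 -0.3] w40.0
t14.9 tcp [475.4 -47.6  70.6] loc [-114.6  -98.4] F [-1.  -0.1  5.8] w20.0
t15.6 tcp [478.5 -20.5  70.5] loc [-114.5  -71.2] F [-1.3  1.2  5.6] w19.8
t17.6 tcp [439.8  39.4 229. ] loc [-159.4  -15.8] F [ 0.2  0.7 -0. ] w39.9
```

View pics/d_pz.png

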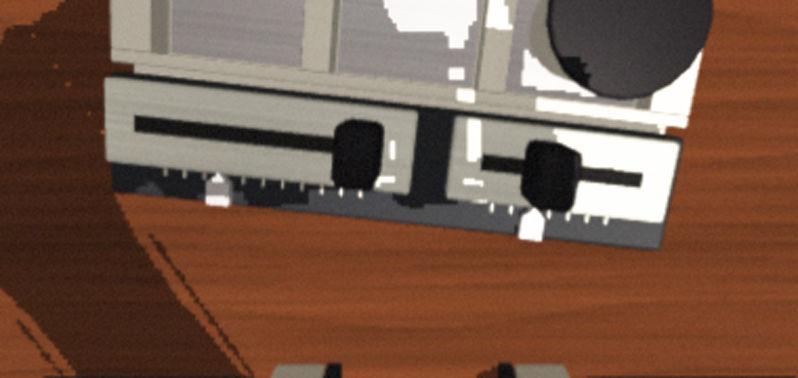

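```bash
python3 - <<'E'
from h import *
Ims=[]
for y in (88,-71.5):
    bot.move_ptp(W(-165,y,170),Q(yaw)); bot.pause(.3)
    s=st(); im=bot.camera('wrist'); T=wristT(s); np.save(f'T_e{int(y)}.npy',T); cv2.imwrite(f'pics/e{int(y)}.png',im[:,:,::-1])
    zoom(im,220,60,420,235,4,f'pics/ez{int(y)}.png')
    print(project('wrist',[W(-145,y,53),W(-145,y,45),W(-115,y,99.5)],T))
E
```

```text
t18.5 tcp [445.7 142.6 170.6] loc [-164.6   87.5] F [-0.4 -0.3 -0.3] w39.8
[[319.69361567 168.93835893]
 [319.69236579 167.06155588]
 [319.64172359 141.74076823]]
t19.6 tcp [428.4 -14.8 169.9] loc [-164.9  -70.9] F [ 0.4 -1.2 -0.6] w39.9
[[320.90266502 168.6841876 ]
 [320.86063334 166.80036375]
 [321.29085674 141.40938257]]
```

View pics/ez88.png

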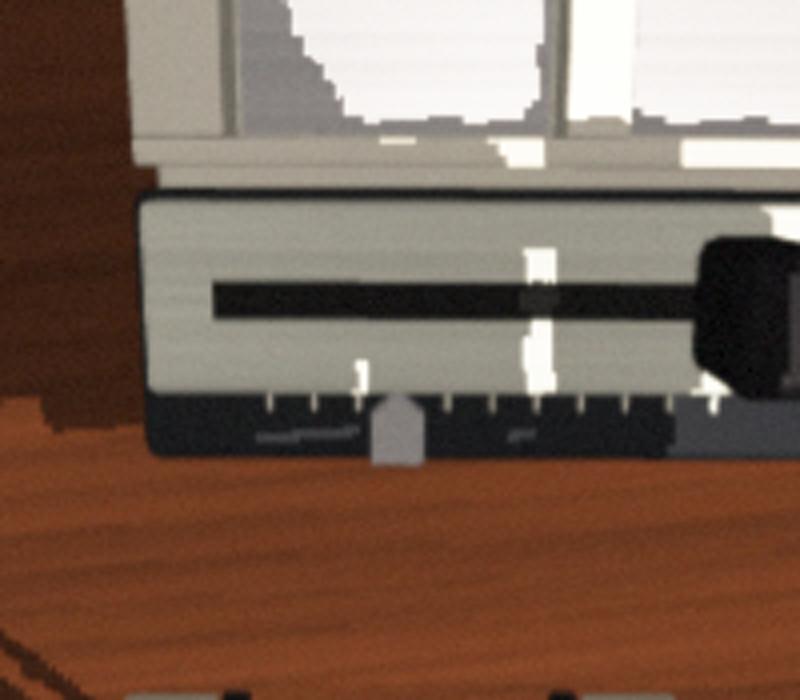

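View pics/ez-71.png

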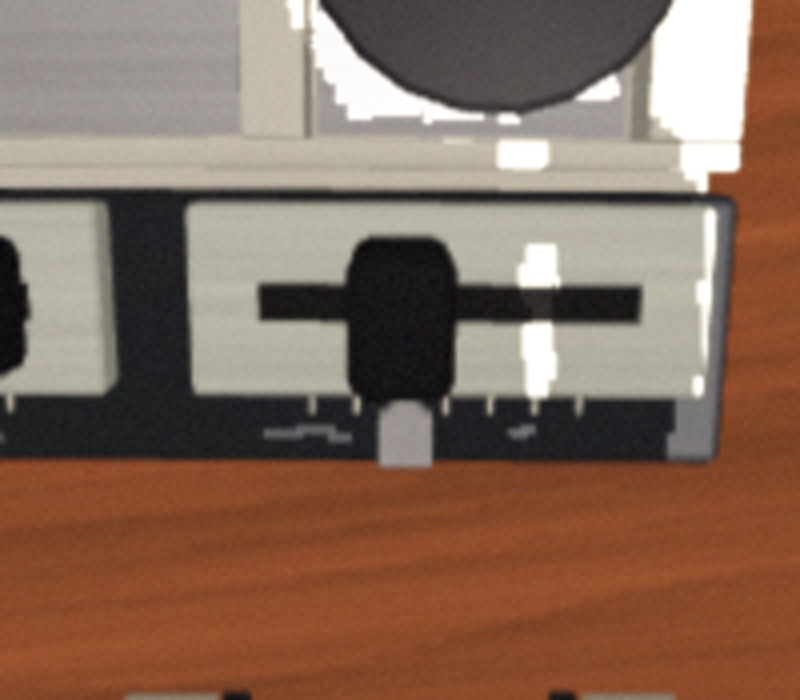

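```bash
python3 - <<'E'
from h import *
z1=lambda p:(np.array(p)+.5)/4.6-.5+[220,120]
print(loc(toplane('top',z1([(466,317)]),110)[0]),loc(toplane('top',z1([(314,135)]),110)[0]))
# cup lid from e-71 and c views
im=cv2.imread('pics/a_top.png').astype(int)
sub=im[165:210,295:345]; m=(sub.max(2)<95).astype(np.uint8)
cs,_=cv2.findContours(m,cv2.RETR_EXTERNAL,cv2.CHAIN_APPROX_NONE); c=max(cs,key=cv2.contourArea)
(u,v),r=cv2.minEnclosingCircle(c); print(u+295,v+165,r, loc(toplane('top',[(u+295,v+165)],110)[0]))
# tray
hsv=cv2.cvtColor(cv2.imread('pics/a_top.png'),cv2.COLOR_BGR2HSV)
m=((hsv[...,2]<75)).astype(np.uint8); m[:,:110]=0;m[:,215:]=0;m[:160]=0;m[265:]=0
cs,_=cv2.findContours(m,cv2.RETR_EXTERNAL,cv2.CHAIN_APPROX_NONE); c=max(cs,key=cv2.contourArea)
rr=cv2.minAreaRect(c);b=cv2.boxPoints(rr);print(rr); P=toplane('top',b,45)[:,:2];print(P.round(1),P.mean(0),np.linalg.norm(np.diff(P,axis=0),axis=1))
E
```

```text
[-46.5904031  -86.30950779] [42.51592839  1.04125087]
320.8926372528076 188.3957061767578 13.113434791564941 [-46.29124815 -86.23601286]
((163.03994750976562, 215.02696228027344), (64.4109115600586, 79.88850402832031), 7.4314093589782715)
[[407.  448.7]
 [606.7 424.4]
 [581.3 263. ]
 [381.8 289.7]] [494.19948474 356.46158014] [201.11083102 163.42577203 201.36487002]
```

```bash
python3 - <<'E'
from h import *
q=Q(yaw); x,y=-46,-86.2
bot.move_gripper(88,10)
bot.move_ptp(W(x,y,190),q); bot.line_to(W(x,y,120),200); bot.line_to(W(x,y,60),100); st()
bot.move_gripper(0,10); bot.pause(.2); st()
bot.line_to(W(x,y,70),60); bot.line_to(W(x,y,230),200); st()
im=bot.camera('scene'); cv2.imwrite('pics/f1.png',im[:,:,::-1])
E
```

```text
t22.4 tcp [545.6 -42.7  60.7] loc [-45.4 -86. ] F [-0.4 -0.5  0.4] w88.0
t23.1 tcp [545.3 -42.9  60.3] loc [-45.7 -86.2] F [ 0.1 -0.3  3.6] w64.2
t24.4 tcp [544.2 -42.8 228.6] loc [-46.8 -86.3] F [-0.6  0.4 -1. ] w64.2
```

View pics/f1.png

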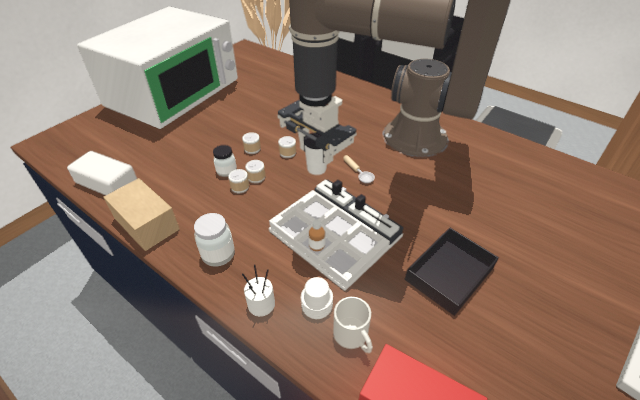

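The scene picture shows the cup held upright below the fingers at (316,160). One tin has shifted from (260,166) to (255,172), so I'll measure the tins again later. Next I'll put the cup in the tray.

```bash
python3 - <<'E'
from h import *
q=Q(-.12)
bot.move_ptp([495,356,200],q); bot.line_to([495,356,90],200); st()
for z in (60,54,52,51,50,49,48):
    bot.line_to([495,356,z],40); s=st()
    if s['contact_force'][2]>3: break
bot.move_gripper(88); st()
bot.line_to([495,356,180],150)
bot.move_ptp([495,180,230],Q(0)); bot.pause(.2)
im=bot.camera('top'); cv2.imwrite('pics/f2t.png',im[:,:,::-1]); zoom(im,110,140,230,270,4,'pics/f2.png');zoom(im,390,140,500,290,4,'pics/f3.png')
im=bot.camera('scene'); cv2.imwrite('pics/f2s.png',im[:,:,::-1]); zoom(im,400,220,510,320,4,'pics/f4.png')
E
```

```text
t26.6 tcp [495.9 356.1  91. ] loc [-137.8  305.1] F [-0.1  0.7  0.3] w64.2
t27.5 tcp [495.1 356.2  60.1] loc [-138.6  305.1] F [-0.4 -0.2  0. ] w64.2
t27.8 tcp [494.8 355.8  53.7] loc [-138.8  304.7] F [-0.4  1.2 -0.9] w64.4
t28.1 tcp [495.  355.9  51.9] loc [-138.7  304.9] F [-0.4 -0.3 -0.4] w64.1
t28.3 tcp [495. 356.  51.] loc [-138.7  304.9] F [-0.1  0.2 -0.6] w63.4
t28.6 tcp [495.2 356.1  50.3] loc [-138.5  305.1] F [-0.2  0.1  3. ] w64.6
t29.2 tcp [495.  356.   49.9] loc [-138.7  304.9] F [ 0.2 -0.4 -0.4] w87.8
```

View pics/f2t.png

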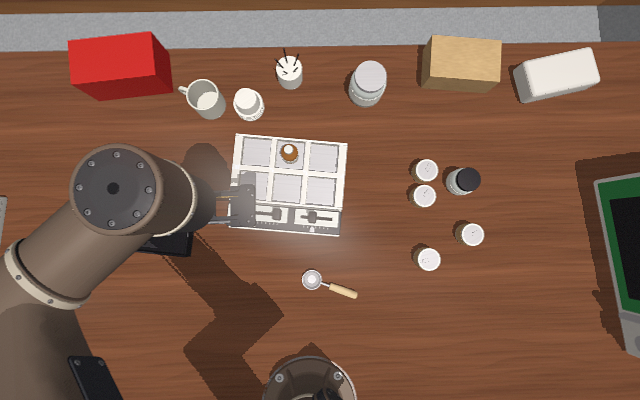

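View pics/f4.png

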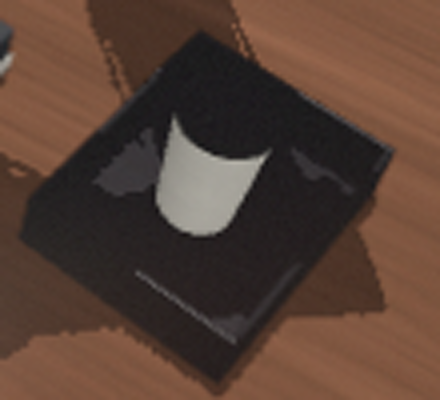

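View pics/f3.png

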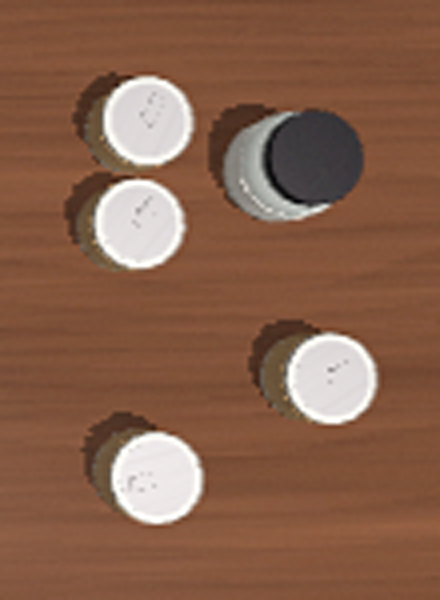

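```bash
cat >> h.py <<'E'
def tins(im,x0=395,x1=500,y0=140,y1=300):
    m=(im.min(2)>150).astype(np.uint8); k=np.zeros_like(m);k[y0:y1,x0:x1]=m[y0:y1,x0:x1]
    cs,_=cv2.findContours(k,cv2.RETR_EXTERNAL,cv2.CHAIN_APPROX_NONE); out=[]
    for c in cs:
        if cv2.contourArea(c)<200: continue
        (u,v),r=cv2.minEnclosingCircle(c); M=cv2.moments(c); out.append((*toplane('top',[(u,v)],50)[0][:2],r,*toplane('top',[(M['m10']/M['m00'],M['m01']/M['m00'])],50)[0][:2]))
    return np.array(out).round(1)
E
python3 - <<'E'
from h import *
print(tins(cv2.imread('pics/f2t.png'))); print(tins(cv2.imread('pics/a_top.png')))
T=np.load('T_t.npy'); print(toplane('wrist',[(277.5,78),(279.5,161),(371,220)],50,T).round(1))
E
```

```text
[[ 364.3 -312.5   11.5  364.  -312.2]
 [ 423.7 -427.4   11.3  423.4 -427.3]
 [ 525.9 -308.2   11.2  525.7 -308.3]
 [ 591.3 -317.1   11.2  591.9 -317.2]]
[[ 364.3 -312.5   11.5  364.  -312.2]
 [ 423.7 -427.4   11.3  423.3 -427.2]
 [ 497.1 -316.    11.3  496.9 -315.5]
 [ 591.3 -317.1   11.2  591.9 -317.2]]
[[ 591.2 -318.1   50. ]
 [ 499.4 -317.1   50. ]
 [ 425.4 -427.8   50. ]]
```

```bash
cat >> h.py <<'E'
def best(p,a):
    j=bot.read_state()['joint_pos'];c=[]
    for k in (-np.pi,0,np.pi):
        q=bot.solve_ik(p,Q(a+k))
        if q is not None and abs(q[5])<2.9: c.append((np.abs(np.array(q)-j).max(),a+k))
    return Q(min(c)[1])
def pick(x,y,a,op=80):
    bot.move_gripper(op,20)
    q=best([x,y,28],a); bot.move_ptp([x,y,200],q); bot.line_to([x,y,90],250); bot.line_to([x,y,28],100); st()
    bot.move_gripper(0,25); st(); bot.line_to([x,y,45],60); bot.line_to([x,y,200],250); return st()
def place(lx,ly,a):
    q=best(W(lx,ly,45),a); bot.move_ptp(W(lx,ly,210),q); bot.line_to(W(lx,ly,100),250); bot.line_to(W(lx,ly,50),80)
    for z in (46,45,44,43.5,43):
        bot.line_to(W(lx,ly,z),30); s=st()
        if s['contact_force'][2]>4: break
    bot.move_gripper(68); st(); bot.line_to(W(lx,ly,210),200)
E
python3 - <<'E'
from h import *
s=pick(591.5,-317.5,.3)
if s['width']>50: place(44,-88,yaw+np.pi/2)
E
```

```text
t34.9 tcp [ 592.  -317.7   28.7] loc [  30.4 -354.4] F [-0.3  0.3  0. ] w80.1
t35.4 tcp [ 591.7 -317.6   28.5] loc [  30.1 -354.3] F [0.1 0.8 2.7] w57.3
t36.6 tcp [ 590.5 -316.9  198.1] loc [  28.8 -353.8] F [ 0.9  0.6 -2.2] w57.4
t39.3 tcp [634.2 -54.3  46.1] loc [ 44. -88.] F [ 0.3 -0.1 -2.4] w57.4
t39.6 tcp [634.3 -54.3  45. ] loc [ 44. -88.] F [ 0.6 -0.1 -1.4] w57.8
t39.8 tcp [634.2 -54.3  43.9] loc [ 43.9 -88. ] F [ 0.6 -0.5 -1.7] w57.2
t40.1 tcp [634.3 -54.3  43.5] loc [ 44. -88.] F [ 0.2 -0.2 -1.6] w57.4
t40.3 tcp [634.3 -54.3  43.5] loc [ 44. -88.] F [-2.2  0.5  3.4] w57.6
t40.8 tcp [634.3 -54.3  42.9] loc [ 44. -88.] F [-0.7  0.3 -0. ] w68.0
```

```bash
python3 - <<'E'
from h import *
bot.move_ptp([560,-190,260],Q(0)); 
im=bot.camera('top'); cv2.imwrite('pics/g_t.png',im[:,:,::-1]); zoom(im,220,120,500,290,2.8,'pics/g_z.png'); print(tins(im))
E
```

```text
[[ 364.1 -312.4   11.6  364.  -312.3]
 [ 423.7 -427.1   11.4  423.6 -427.2]
 [ 526.3 -308.9   11.5  524.8 -308.2]]
```

View pics/g_z.png

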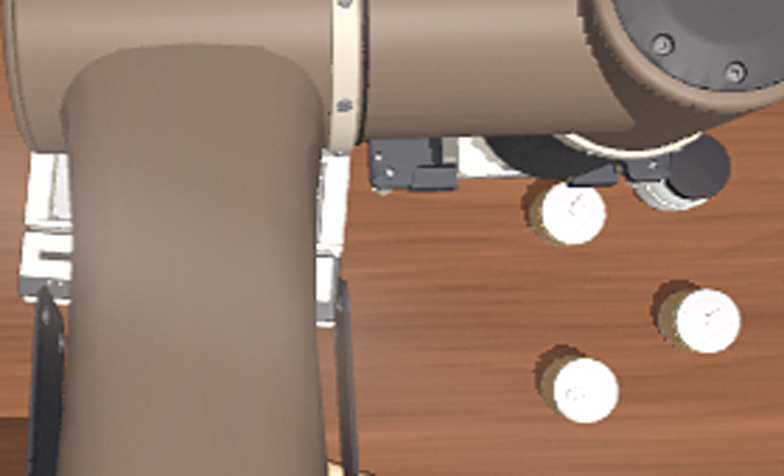

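The arm hides the well in this view, and the three remaining tins haven't moved. I'll move on to B and then look at the well.

```bash
python3 - <<'E'
from h import *
s=pick(526,-308.5,0)
if s['width']>50: place(44,88,yaw+np.pi/2)
bot.move_ptp([480,60,260],Q(0)); bot.pause(.2); im=bot.camera('wrist'); cv2.imwrite('pics/h1.png',im[:,:,::-1])
E
```

```text
t45.4 tcp [ 526.5 -308.7   28.7] loc [ -35.7 -352.5] F [ 0.2 -0.2  0.2] w79.7
t45.9 tcp [ 526.2 -308.6   28.4] loc [ -36.  -352.4] F [ 0.2 -0.4  4.2] w57.3
t47.1 tcp [ 525.  -307.9  198.3] loc [ -37.3 -351.9] F [-0.2  1.1 -3.6] w57.7
t50.4 tcp [653.2 120.6  46.1] loc [44. 88.] F [-0.   0.5 -1.9] w57.6
t50.7 tcp [653.2 120.6  45.1] loc [44. 88.] F [ 0.7 -0.6 -1.5] w57.5
t50.9 tcp [653.2 120.6  43.9] loc [43.9 88. ] F [-0.4  0.  -2. ] w57.8
t51.2 tcp [653.3 120.7  43.5] loc [44. 88.] F [ 0.6  0.2 -1.9] w57.7
t51.4 tcp [653.3 120.6  43.5] loc [44. 88.] F [-3.2  0.9  3.4] w57.5
t51.9 tcp [653.3 120.7  42.9] loc [44.1 88. ] F [ 1.1 -0.3  0.6] w67.7
```

View pics/h1.png

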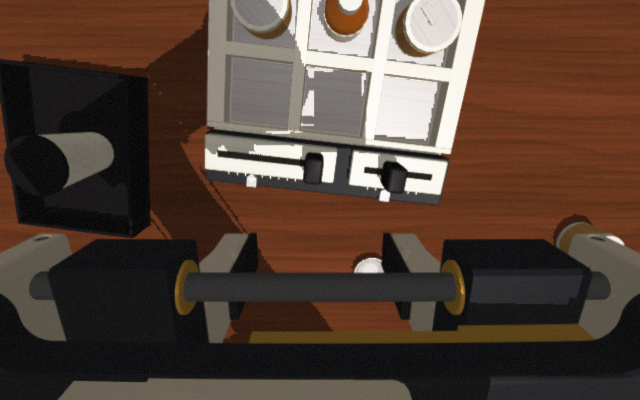

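The wrist view shows tins in both far corner cells at (262,15) and (428,25), with the bottle between them. The cup is in the tray at (40,160), and the heat fader is at its off end (313,168). C and D come next.

```bash
python3 - <<'E'
from h import *
im=bot.camera('top'); T=tins(im); print(T)
T=T[T[:,0]<470]; C=T[np.argmin(T[:,1])]; D=T[np.argmax(T[:,1])]
for P,ly in ((C,-88),(D,88)):
    s=pick((P[0]+P[3])/2,(P[1]+P[4])/2,0)
    if s['width']<50: print('MISS'); break
    place(-44,ly,yaw)
bot.move_ptp([500,40,300],Q(0)); bot.pause(.3); s=st(); im=bot.camera('wrist'); cv2.imwrite('pics/i1.png',im[:,:,::-1]); np.save('T_i.npy',wristT(s))
im=bot.camera('scene'); zoom(im,250,150,510,320,3,'pics/i2.png')
E
```

```text
[[ 364.2 -312.5   11.6  364.1 -312.4]
 [ 423.8 -427.1   11.4  423.6 -427.1]]
t58.2 tcp [ 424.2 -427.5   28.7] loc [-124.6 -481.6] F [-0.1 -0.4 -0.3] w80.0
t58.7 tcp [ 424.  -427.3   28.4] loc [-124.9 -481.4] F [-0.2  1.   3.5] w57.4
t59.9 tcp [ 422.9 -426.4  198.4] loc [-126.  -480.6] F [-0.2 -0.6 -3.2] w57.9
t63.0 tcp [546.8 -44.8  46.1] loc [-44. -88.] F [-0.3  0.6 -1.3] w57.5
t63.3 tcp [546.8 -44.9  45. ] loc [-44. -88.] F [-0.5 -0.6 -1. ] w57.4
t63.5 tcp [546.7 -44.9  44. ] loc [-44.1 -88. ] F [-0.1  0.3 -1.2] w57.6
t63.8 tcp [546.8 -44.9  43.5] loc [-44. -88.] F [-0.3 -0.4 -1.4] w57.6
t64.0 tcp [546.8 -44.8  43.4] loc [-44. -88.] F [-2.6  0.8  5.7] w57.6
t64.5 tcp [546.8 -44.9  42.9] loc [-44. -88.] F [ 1.3 -0.2  0.7] w68.0
t68.5 tcp [ 364.8 -312.7   28.7] loc [-196.1 -373.9] F [-0.  -0.5  0.5] w80.0
t69.1 tcp [ 364.4 -312.5   28.3] loc [-196.4 -373.8] F [0.1 0.8 4.8] w57.8
t70.3 tcp [ 363.3 -311.9  198.6] loc [-197.6 -373.3] F [ 0.1 -0.5 -2.8] w57.4
t73.7 tcp [565.7 130.1  46.1] loc [-44.  88.] F [ 0.8 -0.1 -2.7] w57.5
t73.9 tcp [565.8 130.1  45. ] loc [-44.  88.] F [-0.  -0.2 -2.4] w57.9
t74.2 tcp [565.7 130.1  43.9] loc [-44.1  88. ] F [-0.2  0.4 -1.9] w57.3
t74.4 tcp [565.8 130.1  43.5] loc [-44.  88.] F [ 0.1 -0.1 -1.2] w57.5
t74.7 tcp [565.8 130.1  43.4] loc [-44.  88.] F [-2.2  0.7  3.7] w57.7
t75.2 tcp [565.8 130.1  42.9] loc [-44.  88.] F [-0.   0.3  0.5] w68.1
t77.1 tcp [500.1  40.4 298.9] loc [-99.6  -8.3] F [-0.7 -0.1  0.2] w68.0
```

View pics/i1.png

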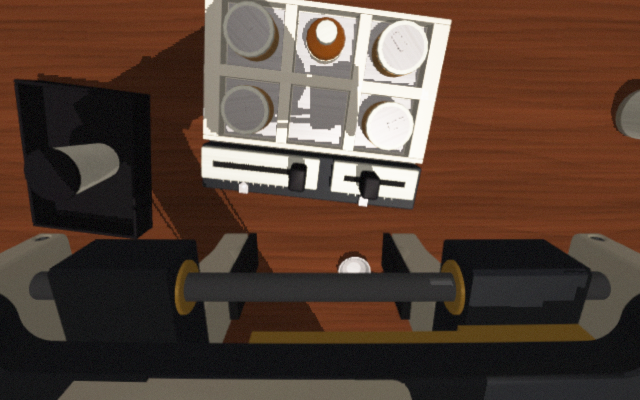

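View pics/i2.png

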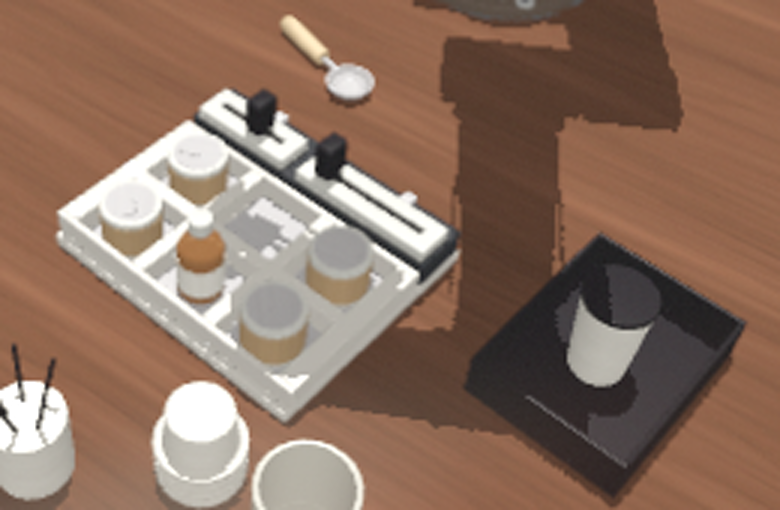

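All four tins sit in the corner cells: (251,30), (402,48), (247,108) and (389,124). The cup is upright in the tray. Before moving the heat fader I'll check the tin offsets and cup position, plus the upright height from the ray residual across the two views.

```bash
python3 - <<'E'
from h import *
T=np.load('T_i.npy')
for p in toplane('wrist',[(250,29),(402,48),(247,108),(389,124)],65,T): print(loc(p).round(1))
q=Q(yaw)
bot.move_gripper(44,25)
bot.move_ptp(W(-115,16.5,150),q); bot.line_to(W(-115,16.5,70),120); bot.move_gripper(0,25); st()
bot.line_to(W(-115,70,70),60); bot.line_to(W(-115,88,70),30); bot.pause(.2); st()
bot.move_gripper(44); bot.line_to(W(-115,88,160),150)
for y in (88,-71.5):
    bot.move_ptp(W(-165,y,170),Q(yaw)); bot.pause(.3)
    st(); im=bot.camera('wrist'); zoom(im,220,60,420,235,4,f'pics/jz{int(y)}.png')
bot.move_ptp([430,-60,300],Q(0)); im=bot.camera('top'); cv2.imwrite('pics/k.png',im[:,:,::-1])
E
```

```text
[44.7 85.7]
[ 43.7 -86.7]
[-41.4  85.1]
[-41.7 -86.2]
t79.8 tcp [487.6  66.8  70.3] loc [-114.8   16.6] F [-0.8  0.3  4.8] w19.9
t81.8 tcp [495.7 138.5  70.3] loc [-114.5   88.8] F [0.3 1.  5.3] w19.8
t83.8 tcp [445.8 143.  169.4] loc [-164.7   87.9] F [ 0.7  0.5 -0. ] w43.5
t84.8 tcp [428.5 -14.8 169.9] loc [-164.9  -70.9] F [0.5 1.  0.2] w44.0
```

View pics/jz88.png

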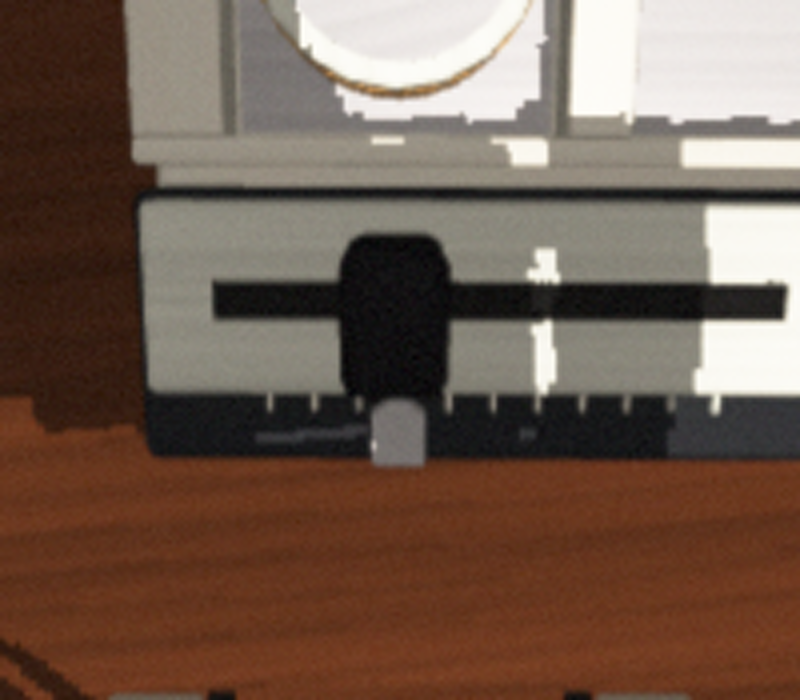

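View pics/jz-71.png

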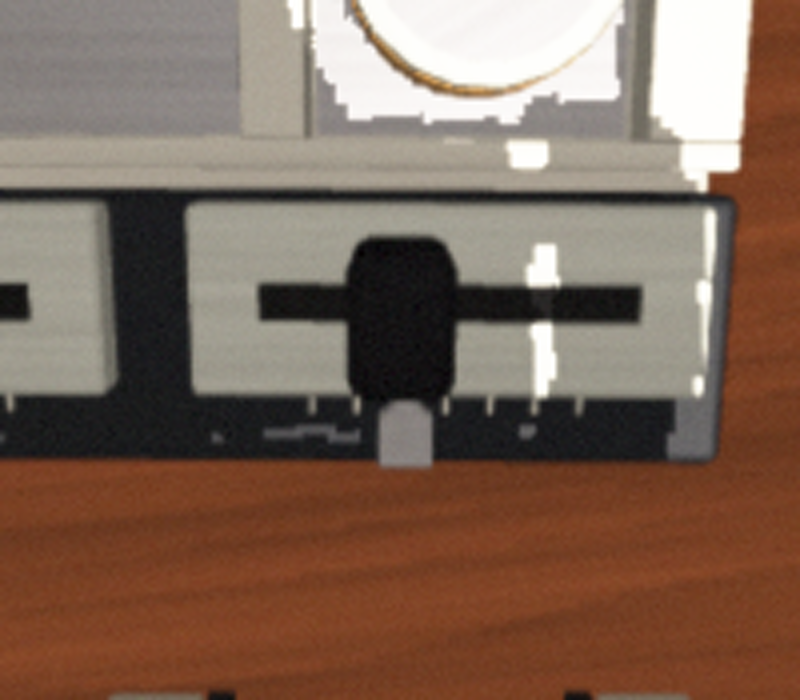

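View pics/k.png

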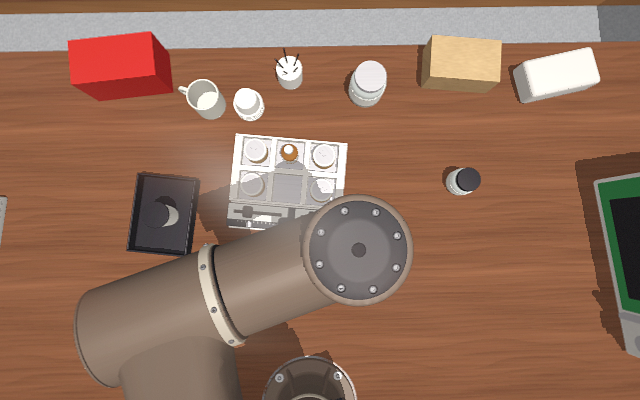

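The heat grip is at zoom column 394 and its clip at 398, which is under 1 mm apart. The timer is at 402 against its clip at 405, also under 1 mm. The well, tray, bottle and jar all look right, and the arm is clear, so I'll hand in.

```bash
python3 - <<'E'
from h import *
st(); bot.close_job()
E
```

```text
t85.6 tcp [429.6 -59.8 299.5] loc [-158.9 -115.5] F [-0.5 -0.2 -0.3] w44.2
the job is handed in; nothing more can be done
```

The job is done and handed in at about 86 s of the 200 s allowed; no verdict is reported.

**What I did:** I slid the heat fader to its off stop, then set the timer fader to its clip. The one cup present went upright into the tray, and the four tins went into the well's four corner cells. One tin had been knocked about 30 mm aside during the run, so I measured it again before picking it up. Last, I slid the heat fader up to its clip.

**Last checks:**
- **Faders:** both grips were within about 1 mm of their clips in the pictures (allowed 4 mm).
- **Tins:** all four were within about 4 mm of their cell centres in the wrist view (allowed 14 mm).
- **Cup:** it looked upright in the tray in the scene view. I judged this by eye and did not measure its tilt.
- **Bottle and jar:** both were where they started in the last top view.
- **Robot:** the arm was clear, with near-zero contact force.

**Disagreement:** my first fits of the warmer's position from the top and wrist cameras differed by about 2.5 mm in y, partly because of one badly marked corner in each view. I used the wrist fit without its bad point. The heat fader's off stop then came within about 1 mm of where that fit predicted. No checks failed.

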